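Seat the brass lapping cone in its iron cup and check that it rocks free

ROBOT

A 6-joint arm with a two-finger parallel gripper is mounted at the origin on the work surface; the furniture and walls round the work are solid. World frame = base frame: x ahead of the robot, y to its left, z up, the work surface at z = 0. Lengths are in m, angles in rad, forces in N, time in s.
With the tool pointing down it reaches from about 0.35 to 0.975 m from the base axis. Payload 4.9 kg.
Tool frame: the origin (TCP) lies midway between the tips of the shut fingers; the grasp point (between the pads) lies 19 mm behind it; z points along the fingers, y is the direction in which the jaws open and shut (so a half turn about z gives the same grasp; the last joint's range is limited). The gripper opens to 85 mm and grips with 20 to 120 N. Pads are 22 mm wide; open, the fingers measure 114 mm over their backs; the gripper's body (76 mm by 85 mm) begins 54 mm behind the grasp point. The pads swing forward as they close: fully open they stand 13 mm farther back than shut.
Start: joints at [-1.252, 0.053, 1.613, -0, 1.476, -0.119], TCP at [0.265, -0.566, 0.231] pointing down, gripper open.
Joint ranges: [-3.01, 3.01], [-1.01, 2.22], [0.06, 2.58], [-1.02, 4.17], [0.09, 2.62], [-3.14, 3.14]. Speed limits (rad/s): [2.57, 2.57, 3.14, 3.14, 3.14, 3.14].

INTERFACE

Orientations are given as a unit quaternion [w, x, y, z].
In Python, from plant import state, grab_frame, camera_info, job_done, cut_out gives the robot as it stands.
- The arm moves only by the tool step_arm, never from a script. Its argument "moves" is a list of rows, each a list of 7 numbers: the shift along the tool's x, y, z in m, then the turn, a rotation vector about the tool's x, y, z in rad, then the finger opening in m, from 0 to 0.0854. A call has 1 to 8 rows; each row shifts and turns the commanded pose from where the row before left it, along the tool's axes as they then stand; what a row does not reach is not made up. A row lasts 1/10 s, in which the tool goes at most 50 mm and 8.59 degrees, less where a joint would pass 70% of its speed; a pose out of reach is approached as far as the arm can. A call is refused whole if a number of a shift passes 0.05 or a number of a turn 0.15, either way. A call with a gripper value outside its range is refused whole. The fingers move at their own pace and stop on an object; the grip force is fixed at half the most. Time passes only in rows, so rows that do not move let the fingers close. It gives the time, the measured TCP pose, the force and the opening at its end, in the units of the state.
- state(): the state, without advancing time (a new reading comes with each control period).
- grab_frame(name): name is "scene" or "top" or "wrist"; returns (picture, depth): 400x640x3 uint8, red, green, blue; 400x640 float32, m along the optical axis (not along the pixel's ray), 0 where there is no reading.
- camera_info(name): a dict with "intrinsics" (3x3 intrinsics, pixels), "world_from_camera" (4x4, takes a point from camera to world coordinates). Camera axes: x right, y down, z forward; pixel columns grow to the right and rows downward; lengths in m; the calibration is good to about 2 mm. A picture is of the moment at which its call begins: read the wrist's pose just before it. camera_info takes no time and is no camera call; for the wrist camera it gives the pose at the moment of the call.
- job_done(): hands the job in, once; it reports no verdict.
Trained networks look in the newest picture that a camera, given by its name, has taken for a name from the list of things; names that differ only in an ending like _2 or _b are one class to them, and where a whole thing is asked for, a point or a joint stands for the part that bears it (a point fixed in the world has none). Each returns a list of dicts, best first, with "conf" (0 to 1); they miss things now and then, are a little off and sometimes report something else, mostly with a low value. They report only what shows in the picture. A call takes as long as a camera call.
- cut_out(camera, query): "mask" (400x640 bool, what is visible of it) and "point" ([column, row] in pixels, amid what is visible of it).
The state is a dict: "time": time; "joint_pos": joint angles; "joint_vel": joint speeds; "joint_efforts": joint torques, N m; "tool_pos": TCP position; "tool_rot": TCP orientation; "contact_force": force on the tool from outside, world axes, zero at the start; "ft_torque": the same for the moment, N m; "gripper_width": opening from 0.0 (shut) to 1.0 (fully open).
Only numpy, scipy, OpenCV 4.12 (cv2) and the standard library are available. Lean on these libraries where they do the work, as an engineer would, in place of code of your own. Each camera call takes 0.05 s, during which the arm holds its last target.

TASK

Lift the brass lapping cone out of its grey stand by its black bar, seat it upright in the dark iron cup with the bar in line with the cup's two yellow tabs, and press it home squarely with about 10 N (over 20 N would wedge it). Still pressing lightly, twist the bar some 20 degrees out of line and back again to feel that the cone rocks free, then let go, leaving it fully home with the bar in line with the tabs. Leave the blue cup empty and do not disturb the dropper bottle, the green pot or the tape.

Things in the scene. Friction and masses are not known exactly. Their poses are not given: they have to be found in the camera images.
- cone_grip (a point): Centre of the black grip bar on top of the brass cone. Bar 64 mm long along this frame's x, 14 mm thick along y, 24 mm high; z is the cone's axis, up. Under the bar: 16 mm of steel stem (18 mm diameter), then a brass flange whose top is 28 mm below this point (69 mm diameter, 6 mm thick).
- cone: The loose brass lapping cone, 0.3 to 0.52 kg; origin at the centre of its blunt tip, 84 mm below the bar's centre, axes as at the bar. Taper from 64.4 mm diameter to 28 mm at the tip, 20 degrees from axis to side. The oiled, slippery cup matches it: bore 58.6 mm at the mouth, 36 mm deep; rigid seat; held 1 mm off the axis stops 3 mm high with a sideways force. It starts upright in the stand, lifts straight out.
- iron_cup: Dark iron cup: clamp foot 92 mm wide fixed to the table, and in it a bush with conical bore, two yellow index tabs at its rim. Origin under the foot's centre; z up, x along the line through both tabs. The bush is clamped at a new height each time: its mouth is 56 to 66 mm above the origin, bar centre at home 42 mm above the mouth (98 to 108 mm above the origin). The height is not given: feel for it.
- stand: Grey ring stand, fixed, 88 mm diameter, 44 mm high; origin at the centre of its underside.
- blue_cup: Smaller blue cup with white tabs, fixed, 92 mm foot, 60 mm high; the wrong one, to be left empty. Origin at the centre of its underside. The two cups may change places.
- dropper: Loose dropper bottle with red top, 27 mm diameter, 86 mm tall, origin at its underside; leave alone.
- green_pot: Loose green pot, 25 mm diameter, 34 mm tall, origin at its underside; leave alone.
- tape: Loose blue roll of tape, lying flat, 77 mm diameter, 24 mm high, origin at its underside; leave alone.

How it is judged:
On the way, in this order (a step that is already met when the one before it is completed fails the run):
1. cone home in the iron cup, bar within 8 degrees of the tabs' line, pressed by the gripper: 15 to 45 N of contact pressure summed round the taper (a downward push of 10 N gives 21 to 30 N) for 0.4 s (horizontal distance between cone_grip and iron_cup below 0.002 m and angle between cone_grip's own z axis and vertical below 0.04 rad and z of cone_grip in the frame of iron_cup between 0.095 and 0.111 m and contact force between cone and iron_cup between 1 and 45 N and angle between the x axis of cone_grip and the x axis of iron_cup, either way round below 0.14 rad and contact force between the fingers and cone above 1 N and contact force between cone and iron_cup above 15 N), for 0.4 s.
2. bar twisted at least 13 degrees out of line, the cone still home and pressed: 4 to 50 N summed round the taper (horizontal distance between cone_grip and iron_cup below 0.002 m and angle between cone_grip's own z axis and vertical below 0.04 rad and z of cone_grip in the frame of iron_cup between 0.095 and 0.111 m and contact force between cone and iron_cup between 1 and 50 N and angle between the x axis of cone_grip and the x axis of iron_cup, either way round above 0.23 rad and contact force between the fingers and cone above 1 N and contact force between cone and iron_cup above 4 N), for 0.1 s.
3. bar twisted back in line (within 8 degrees), still held, still home (horizontal distance between cone_grip and iron_cup below 0.002 m and angle between cone_grip's own z axis and vertical below 0.04 rad and z of cone_grip in the frame of iron_cup between 0.095 and 0.111 m and contact force between cone and iron_cup above 1 N and angle between the x axis of cone_grip and the x axis of iron_cup, either way round below 0.14 rad and contact force between the fingers and cone above 1 N), for 0.1 s.
At the end, for the whole second after the job is handed in: The cone rests, let go, home in the iron cup: touching it, on its axis within 2 mm, leaning under 2.3 degrees (off-centre it would stand high), bar centre 95 to 111 mm above the cup's origin, bar within 10 degrees of the line of the yellow tabs (horizontal distance between cone_grip and iron_cup below 0.002 m and angle between cone_grip's own z axis and vertical below 0.04 rad and z of cone_grip in the frame of iron_cup between 0.095 and 0.111 m and contact force between cone and iron_cup above 1 N and angle between the x axis of cone_grip and the x axis of iron_cup, either way round below 0.17 rad and linear speed of cone below 0.02 m/s and contact force between the fingers and cone below 0.1 N).
It fails at once if the cone is jammed into the iron cup: contact pressure summed round the taper over 60 N (at most three times the downward push, so 20 N down is always safe) (contact force between cone and iron_cup above 60 N).
It fails at once if the cone touches the blue cup (contact force between cone and blue_cup above 0.5 N).
It fails at once if the dropper bottle is moved by more than 15 mm (distance of dropper from where it was at the start of the episode above 0.015 m).
It fails at once if the green pot is moved by more than 15 mm (distance of green_pot from where it was at the start of the episode above 0.015 m).
It fails at once if the tape is moved by more than 15 mm (distance of tape from where it was at the start of the episode above 0.015 m).
It also fails if it takes over 64 s, if anything falls off the work surface, if the arm or the gripper's body presses on something with over 40 N, if the wrist force passes 120 N, or if a joint passes its speed limit or range.

## Working session

There is one attempt and no reset: what is moved stays moved. The work goes in short steps, Python scripts to look and compute and a tool call to move; the robot and the scene stay as the last step left them, time stands still between calls to the robot, and variables do not carry over. Pictures are saved under pics/ and viewed, and the job is handed in when it is done.

Besides the shell and the picture viewer there is one more tool, called after ">>>" as name([rows], argument=value, ...), one row to a line, values as JSON. step_arm: Moves the arm, as the interface text tells. Its arguments: {"type":"object","properties":{"moves":{"type":"array"}},"required":["moves"]}

```bash
ls; mkdir -p pics; python3 - <<'E'
from plant import *
import cv2,numpy as np
s=state();print(s)
for n in ["scene","top"]:
    p,d=grab_frame(n);cv2.imwrite(f"pics/{n}0.png",p[:,:,::-1]);np.savez(f"{n}0.npz",p=p,d=d)
    c=camera_info(n);print(n,c)
E
```

```text
pics
{'time': 0.0, 'joint_pos': array([-1.25202581e+00,  5.33670026e-02,  1.61431028e+00,  2.94425207e-07,
        1.47602934e+00, -1.18953146e-01]), 'joint_vel': array([ 2.48625123e-04,  1.86957741e-03, -8.69680266e-04, -2.12452397e-05,
       -1.72935451e-04,  5.21655998e-04]), 'joint_efforts': array([ 2.23905125e-03, -3.93683553e+01, -3.70176315e+01, -1.22629416e-05,
        6.91286725e-03,  2.14570974e-05]), 'tool_pos': array([ 0.26474979, -0.56545125,  0.23004702]), 'tool_rot': array([-1.05172962e-03,  9.76144657e-01,  2.17118611e-01, -1.05280671e-04]), 'contact_force': array([-0.86852905, -0.09700266, -0.22442352]), 'ft_torque': array([ 0.05340155, -0.0224501 ,  0.01438625]), 'gripper_width': 1.0035532638933202}
scene {'intrinsics': array([[465.86026792,   0.        , 325.77732179],
       [  0.        , 465.86026792, 203.00113462],
       [  0.        ,   0.        ,   1.        ]]), 'world_from_camera': array([[ 0.55195281, -0.46096145,  0.69488318, -0.17833339],
       [-0.83366083, -0.28613716,  0.47237183, -0.61367381],
       [-0.01891331, -0.84002385, -0.54221971,  0.66649154],
       [ 0.        ,  0.        ,  0.        ,  1.        ]])}
top {'intrinsics': array([[370.63158152,   0.        , 320.28189261],
       [  0.        , 370.63158152, 196.1581637 ],
       [  0.        ,   0.        ,   1.        ]]), 'world_from_camera': array([[ 0.00822195, -0.9983479 ,  0.0568671 ,  0.50078958],
       [-0.99977476, -0.00931981, -0.01906754, -0.081165  ],
       [ 0.01956603, -0.05669752, -0.99819966,  0.94604334],
       [ 0.        ,  0.        ,  0.        ,  1.        ]])}
```

View pics/scene0.png

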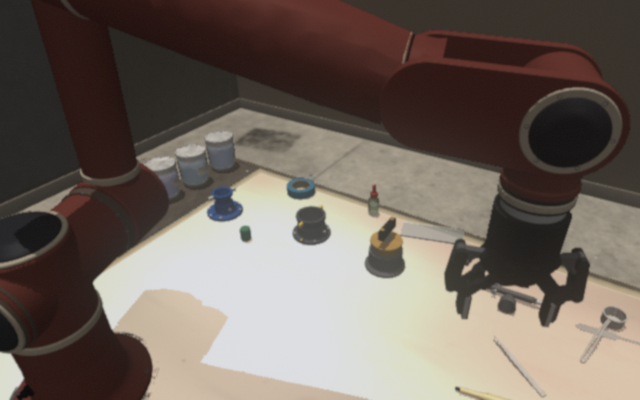

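View pics/top0.png

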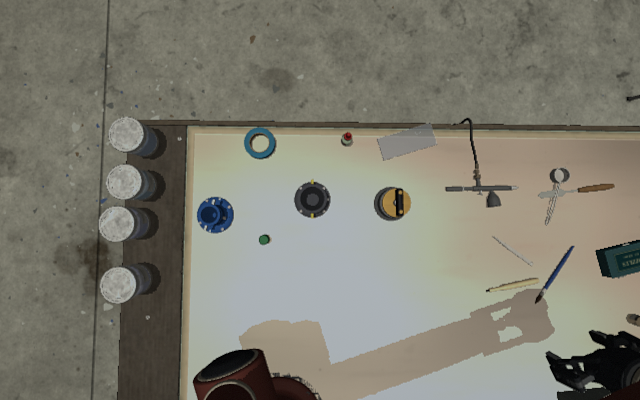

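The top view shows the cone in its stand near (393,203) with the bar about (400,202), the iron cup at (312,200), the blue cup at (215,215), the pot at (264,239), the dropper at (347,139) and the tape at (260,143). I'll measure these now.

```bash
cat > h.py <<'E'
import numpy as np,cv2
from plant import *
def cloud(d,c):
    K=c["intrinsics"];T=c["world_from_camera"]
    v,u=np.mgrid[:400,:640]
    P=np.stack([(u-K[0,2])/K[0,0]*d,(v-K[1,2])/K[1,1]*d,d,np.ones_like(d)],-1)
    return (P@T.T)[...,:3]
E
python3 - <<'E'
from h import *
z=np.load("top0.npz");W=cloud(z["d"],camera_info("top"));p=z["p"]
for q in ["cone_grip","cone","iron_cup","stand","blue_cup","dropper","green_pot","tape"]:
    r=cut_out("top",q)
    for o in r[:2]:
        m=o["mask"]&(z["d"]>0);X=W[m]
        if len(X)==0: print(q,o["conf"],"empty");continue
        zt=np.percentile(X[:,2],95);t=X[X[:,2]>zt-0.008]
        print(q,round(o["conf"],2),o["point"],m.sum(),"bb",X.min(0).round(3),X.max(0).round(3),"topmean",t.mean(0).round(4),len(t))
big=[cv2.resize(p[160:250,lo:lo+90],(540,540),interpolation=cv2.INTER_CUBIC) for lo in (265,)]
im=cv2.resize(p[165:235,280:420],(800,400),interpolation=cv2.INTER_CUBIC)
cv2.imwrite("pics/zoom0.png",im[:,:,::-1])
E
```

```text
cone_grip 0.74 [398.2, 205.3] 601 bb [ 0.505 -0.31   0.065] [ 0.57  -0.247  0.112] topmean [ 0.5358 -0.2783  0.1068] 173
cone 0.91 [394.2, 206.5] 629 bb [ 0.505 -0.312  0.064] [ 0.57  -0.245  0.112] topmean [ 0.5358 -0.2783  0.1068] 175
iron_cup 0.59 [312.3, 198.7] 1021 bb [ 0.499 -0.124 -0.003] [ 0.593 -0.035  0.06 ] topmean [ 0.5451 -0.0782  0.0548] 316
blue_cup 0.85 [214.3, 213.9] 1035 bb [ 0.462  0.121 -0.002] [0.55  0.212 0.063] topmean [0.5048 0.1667 0.0579] 258
dropper 0.57 [348.5, 136.6] 127 bb [ 0.683 -0.176 -0.   ] [ 0.706 -0.149  0.087] topmean [ 0.6958 -0.1624  0.0834] 16
green_pot 0.57 [263.0, 239.3] 104 bb [ 0.432  0.027 -0.005] [0.457 0.058 0.038] topmean [0.4447 0.0393 0.0325] 82
tape 0.93 [267.2, 149.8] 559 bb [ 0.648  0.017 -0.003] [0.729 0.097 0.028] topmean [0.6861 0.0555 0.0226] 465
```

View pics/zoom0.png

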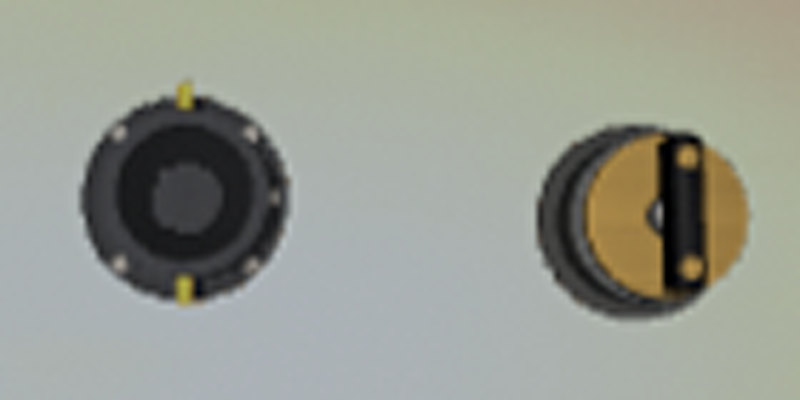

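>>> step_arm([
  [0.046, -0.018, -0.003, 0, 0, 0, 0.085],
  [0.046, -0.018, -0.003, 0, 0, 0, 0.085],
  [0.046, -0.018, -0.003, 0, 0, 0, 0.085],
  [0.046, -0.018, -0.003, 0, 0, 0, 0.085],
  [0.046, -0.018, -0.003, 0, 0, 0, 0.085],
  [0.046, -0.018, -0.003, 0, 0, 0, 0.085],
  [0.046, -0.018, -0.003, 0, 0, 0, 0.085],
  [0.046, -0.018, -0.003, 0, 0, 0, 0.085],
])

```text
time: 1.3
tool_pos: [0.5384, -0.2779, 0.2557]
tool_rot: [0.0, 0.976, 0.217, 0.0]
contact_force: [0.4, -0.3, -0.2]
gripper_width: 0.995
```

>>> step_arm([
  [0, 0, 0, 0, 0, 0.11, 0.085],
  [0, 0, 0, 0, 0, 0.11, 0.085],
  [0, 0, 0, 0, 0, 0.11, 0.085],
  [0, 0, 0, 0, 0, 0.108, 0.085],
  [0, 0, 0, 0, 0, 0, 0.085],
  [0, 0, 0, 0, 0, 0, 0.085],
])

```text
time: 1.9
tool_pos: [0.5372, -0.2796, 0.2553]
tool_rot: [0.0, 1.0, 0.001, 0.0]
contact_force: [0.1, 0.7, -0.6]
gripper_width: 0.992
```

```bash
cat >> h.py <<'E'
from scipy.spatial.transform import Rotation as R
def rot(q): return R.from_quat([q[1],q[2],q[3],q[0]])
E
python3 - <<'E'
from h import *
s=state();print(s["time"],s["tool_pos"],rot(s["tool_rot"]).as_matrix().round(4),s["joint_pos"].round(3),s["contact_force"])
c=camera_info("wrist");p,d=grab_frame("wrist");print(c)
np.savez("w1.npz",p=p,d=d,T=c["world_from_camera"],K=c["intrinsics"]);cv2.imwrite("pics/w1.png",p[:,:,::-1])
E
```

```text
1.9 [ 0.53718911 -0.27961951  0.25533267] [[ 1.     0.002  0.   ]
 [ 0.002 -1.    -0.   ]
 [ 0.     0.    -1.   ]] [-0.603 -0.006  1.633 -0.     1.515  0.966] [ 0.06593748  0.74250004 -0.57871391]
{'intrinsics': array([[349.89579334,   0.        , 316.93405224],
       [  0.        , 349.89579334, 202.67559873],
       [  0.        ,   0.        ,   1.        ]]), 'world_from_camera': array([[ 2.07068980e-03, -9.60482999e-01, -2.78330956e-01,
         6.07397471e-01],
       [-9.99997812e-01, -1.90581234e-03, -8.62947189e-04,
        -2.79282124e-01],
       [ 2.98399533e-04,  2.78332133e-01, -9.60484843e-01,
         3.98467574e-01],
       [ 0.00000000e+00,  0.00000000e+00,  0.00000000e+00,
         1.00000000e+00]])}
```

View pics/w1.png

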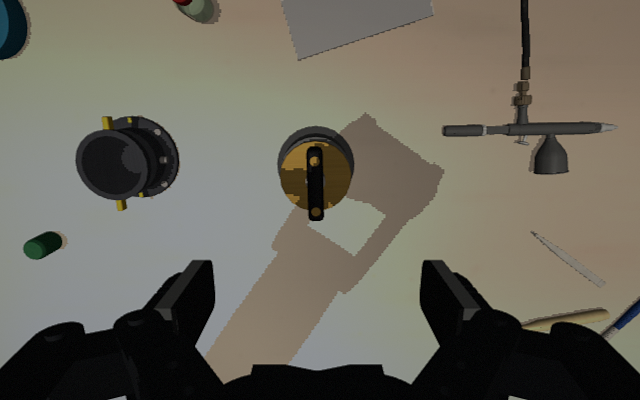

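The wrist view shows the bar at (316,183), running nearly along world x, and the iron cup at (112,165) with its tabs at (108,123) and (122,205). I'll fit the poses from this frame's depth.

```bash
python3 - <<'E'
from h import *
z=np.load("w1.npz");d=z["d"];p=z["p"].astype(int);W=cloud(d,dict(intrinsics=z["K"],world_from_camera=z["T"]))
reg=np.zeros(d.shape,bool);reg[110:240,260:370]=1
m=reg&(W[...,2]>0.095)&(d>0)
X=W[m];print("bar",m.sum(),X.min(0),X.max(0))
uv=np.argwhere(m)[:,::-1].astype(np.int32);pass
r=cv2.minAreaRect((X[:,:2]*1e3).astype(np.float32));print(r, np.percentile(X[:,2],[5,50,95]))
top=X[X[:,2]>np.percentile(X[:,2],60)-0.004];print(top.mean(0))
fl=reg&(W[...,2]>0.066)&(W[...,2]<0.085);Y=W[fl];h=cv2.minEnclosingCircle((Y[:,:2]*1e3).astype(np.float32));print("flange",h,np.median(Y[:,2]))
# cup
reg[:]=0;reg[95:220,60:190]=1
yel=reg&(p[...,0]>130)&(p[...,2]<70)&(p[...,1]>100)&(d>0)
n,l,st,ce=cv2.connectedComponentsWithStats(yel.astype(np.uint8))
for i in range(1,n):
    if st[i,4]>8: 
        Z=W[l==i]; print("tab",ce[i],st[i,4],Z.min(0),Z.max(0),Z.mean(0), np.median(Z,0))
C=W[reg&(d>0)]
hist,e=np.histogram(C[:,2],np.arange(-.01,.085,.003));print(list(zip(e.round(3),hist)))
E
```

```text
bar 1171 [ 0.50696005 -0.28492151  0.09572233] [ 0.56995826 -0.27012824  0.11141754]
((538.453857421875, -277.3319396972656), (63.08830642700195, 13.992905616760254), 1.577127456665039) [0.10527415 0.10846959 0.1099799 ]
[ 0.53962473 -0.27736199  0.10829648]
flange ((537.927978515625, -277.2066650390625), 34.45161819458008) 0.06888401189086407
tab [104.58928571 122.51785714] 56 [ 0.5822667  -0.07908364  0.05418299] [ 0.59262122 -0.07358165  0.05710172] [ 0.587462   -0.07635515  0.05567928] [ 0.58747287 -0.07658136  0.05572221]
tab [118.80952381 205.38095238] 42 [ 0.49964948 -0.07956751  0.05433446] [ 0.50970576 -0.07467506  0.05736563] [ 0.50473776 -0.07701802  0.05555262] [ 0.50469178 -0.07707391  0.05543622]
[(np.float64(-0.01), np.int64(0)), (np.float64(-0.007), np.int64(0)), (np.float64(-0.004), np.int64(307)), (np.float64(-0.001), np.int64(8710)), (np.float64(0.002), np.int64(313)), (np.float64(0.005), np.int64(342)), (np.float64(0.008), np.int64(1456)), (np.float64(0.011), np.int64(314)), (np.float64(0.014), np.int64(75)), (np.float64(0.017), np.int64(97)), (np.float64(0.02), np.int64(172)), (np.float64(0.023), np.int64(232)), (np.float64(0.026), np.int64(223)), (np.float64(0.029), np.int64(468)), (np.float64(0.032), np.int64(250)), (np.float64(0.035), np.int64(159)), (np.float64(0.038), np.int64(185)), (np.float64(0.041), np.int64(194)), (np.float64(0.044), np.int64(212)), (np.float64(0.047), np.int64(291)), (np.float64(0.05), np.int64(380)), (np.float64(0.053), np.int64(702)), (np.float64(0.056), np.int64(1116)), (np.float64(0.059), np.int64(1)), (np.float64(0.062), np.int64(0)), (np.float64(0.065), np.int64(0)), (np.float64(0.068), np.int64(0)), (np.float64(0.071), np.int64(0)), (np.float64(0.074), np.int64(0)), (np.float64(0.077), np.int64(0)), (np.float64(0.08), np.int64(0))]
```

>>> step_arm([
  [0.0013, -0.0023, 0.03, 0, 0, 0, 0.085],
  [0, 0, 0.035, 0, 0, 0, 0.085],
  [0, 0, 0.035, 0, 0, 0, 0.085],
  [0, 0, 0.02, 0, 0, 0, 0.085],
  [0, 0, 0, 0, 0, 0, 0.085],
  [0, 0, 0, 0, 0, 0, 0.085],
])

```text
time: 2.55
tool_pos: [0.5386, -0.2775, 0.1357]
tool_rot: [0.0, 1.0, 0.0, 0.0]
contact_force: [0.7, -0.4, 0.4]
gripper_width: 0.995
```

```bash
python3 - <<'E'
from h import *
s=state();print(s["time"],s["tool_pos"],s["contact_force"])
c=camera_info("wrist");p,d=grab_frame("wrist")
np.savez("w2.npz",p=p,d=d,T=c["world_from_camera"],K=c["intrinsics"]);cv2.imwrite("pics/w2.png",p[:,:,::-1])
W=cloud(d,c)
m=(W[...,2]>.095)&(d>0)&(abs(W[...,0]-.538)<.045)&(abs(W[...,1]+.277)<.02)
X=W[m];print(m.sum(),X.min(0),X.max(0));print(cv2.minAreaRect((X[:,:2]*1e3).astype(np.float32)))
t=X[X[:,2]>.105];e,v=np.linalg.eigh(np.cov(t[:,:2].T));print(t.mean(0),v[:,1],np.percentile(t[:,2],[50]))
E
```

```text
2.55 [ 0.53862471 -0.27746822  0.13571695] [ 0.7144317  -0.39024381  0.38082999]
9038 [ 0.50731481 -0.29698979  0.09502022] [ 0.57008791 -0.2570039   0.22965631]
((539.9326782226562, -281.56207275390625), (61.773433685302734, 40.035091400146484), 20.226320266723633)
[ 0.54676726 -0.27717072  0.18213423] [-0.9915441 -0.1297702] [0.21398062]
```

View pics/w2.png

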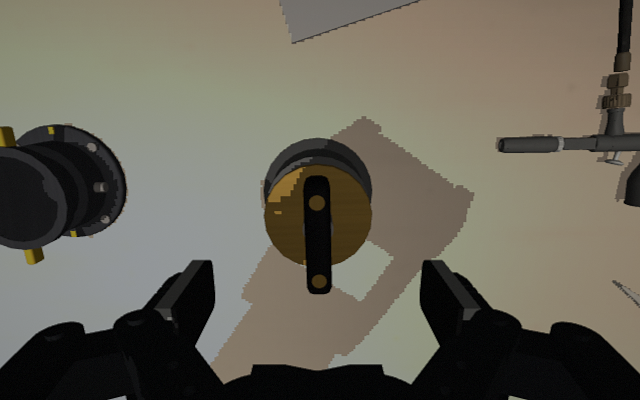

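The bar (columns 305–330) sits midway between the fingers at (210) and (425), so I'll descend and grip.

>>> step_arm([
  [0, 0, 0.025, 0, 0, 0, 0.085],
  [0, 0, 0.02, 0, 0, 0, 0.085],
  [0, 0, 0.0135, 0, 0, 0, 0.085],
  [0, 0, 0, 0, 0, 0, 0.085],
  [0, 0, 0, 0, 0, 0, 0.085],
])

```text
time: 3.1
tool_pos: [0.5392, -0.2778, 0.0781]
tool_rot: [0.001, 1.0, -0.0, 0.001]
contact_force: [0.3, -0.3, 0.4]
gripper_width: 0.996
```

>>> step_arm([
  [0, 0, 0, 0, 0, 0, 0.03],
  [0, 0, 0, 0, 0, 0, 0.015],
  [0, 0, 0, 0, 0, 0, 0.004],
  [0, 0, 0, 0, 0, 0, 0.004],
  [0, 0, 0, 0, 0, 0, 0.004],
  [0, 0, 0, 0, 0, 0, 0.004],
])

```text
time: 3.7
tool_pos: [0.5387, -0.2777, 0.0773]
tool_rot: [0.0, 1.0, -0.0, 0.0]
contact_force: [-0.8, -0.5, 1.6]
gripper_width: 0.176
```

>>> step_arm([
  [0, 0, 0, 0, 0, 0, 0],
  [0, 0, 0, 0, 0, 0, 0],
  [0, 0, -0.01, 0, 0, 0, 0],
  [0, 0, -0.02, 0, 0, 0, 0],
  [0, 0, -0.03, 0, 0, 0, 0],
  [0, 0, -0.03, 0, 0, 0, 0],
  [0, 0, -0.02, 0, 0, 0, 0],
  [0, 0, 0, 0, 0, 0, 0],
])

```text
time: 4.5
tool_pos: [0.5398, -0.2777, 0.1899]
tool_rot: [0.001, 1.0, -0.0, 0.002]
contact_force: [0.2, 0.1, -3.8]
gripper_width: 0.17
```

>>> step_arm([
  [0, 0, 0, 0, 0, 0, 0],
  [0, 0, 0, 0, 0, 0, 0],
])

```text
time: 4.7
tool_pos: [0.5371, -0.2762, 0.1837]
tool_rot: [-0.002, 1.0, -0.0, -0.002]
contact_force: [-0.2, 0.7, -5.7]
gripper_width: 0.168
```

```bash
cat > look.py <<'E'
from h import *
import sys
n=sys.argv[1]
s=state();M=rot(s["tool_rot"]).as_matrix();print(s["time"],s["tool_pos"],"\n",M.round(4),s["contact_force"].round(2),s["ft_torque"].round(3),s["gripper_width"],s["joint_pos"].round(2))
c=camera_info("wrist");p,d=grab_frame("wrist")
np.savez(n+".npz",p=p,d=d,T=c["world_from_camera"],K=c["intrinsics"],tp=s["tool_pos"],M=M);cv2.imwrite(f"pics/{n}.png",p[:,:,::-1])
E
python3 look.py w3
```

```text
4.7 [ 0.53712418 -0.27621857  0.18374602] 
 [[ 1.0e+00 -2.0e-04 -4.1e-03]
 [-2.0e-04 -1.0e+00  3.1e-03]
 [-4.1e-03 -3.1e-03 -1.0e+00]] [-0.24  0.73 -5.73] [ 0.007 -0.026 -0.016] 0.16793716107859827 [-0.6   0.04  1.71  0.    1.4   0.97]
```

View pics/w3.png

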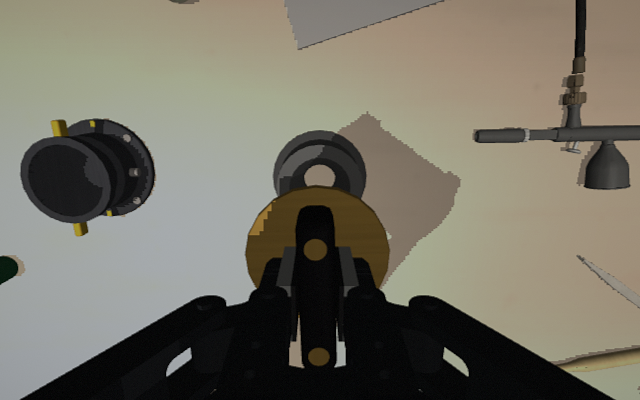

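>>> step_arm([
  [0, -0.015, 0.0, 0, 0, 0, 0],
  [0, -0.025, 0, 0, 0, 0, 0],
  [0, -0.025, 0, 0, 0, 0, 0],
  [0, -0.015, 0, 0, 0, 0, 0],
  [0, 0, 0, 0, 0, 0, 0],
  [0, 0, 0, 0, 0, 0, 0],
  [0, 0, 0, 0, 0, 0, 0],
  [0, 0, 0, 0, 0, 0, 0],
])

```text
time: 5.55
tool_pos: [0.5385, -0.1981, 0.1868]
tool_rot: [0.0, 1.0, -0.001, 0.0]
contact_force: [1.0, -0.1, -5.0]
gripper_width: 0.174
```

```bash
python3 look.py w4
```

```text
5.55 [ 0.53852899 -0.19806594  0.18680262] 
 [[ 1.0e+00 -1.2e-03  0.0e+00]
 [-1.2e-03 -1.0e+00 -3.0e-04]
 [ 0.0e+00  3.0e-04 -1.0e+00]] [ 0.99 -0.13 -4.97] [ 0.022  0.008 -0.022] 0.17359961654358622 [-0.48 -0.04  1.78 -0.    1.4   1.09]
```

View pics/w4.png

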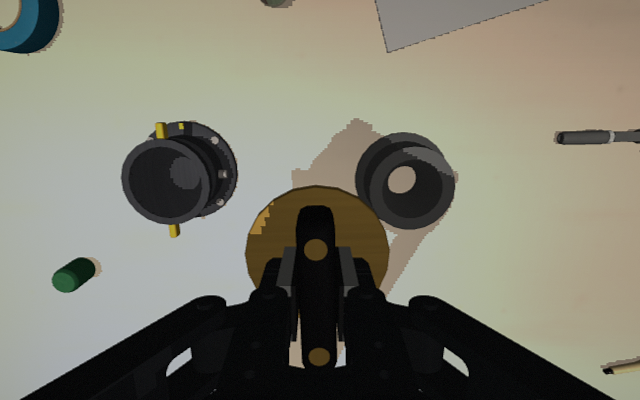

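```bash
cat > meas.py <<'E'
from h import *
import sys
from scipy.optimize import least_squares
z=np.load(sys.argv[1]+".npz");d=z["d"];p=z["p"].astype(int);W=cloud(d,dict(intrinsics=z["K"],world_from_camera=z["T"]))
ok=d>0
near=ok&(np.hypot(W[...,0]-.546,W[...,1]+.077)<.055)
yel=near&(p[...,0]>120)&(p[...,2]<80)&(p[...,1]>90)
n,l,st,ce=cv2.connectedComponentsWithStats(yel.astype(np.uint8))
for i in range(1,n):
    if st[i,4]>8: Z=W[l==i]; print("tab",ce[i].round(1),st[i,4],Z.min(0).round(4),Z.max(0).round(4),Z.mean(0).round(4))
def circ(P):
    f=lambda q:np.hypot(P[:,0]-q[0],P[:,1]-q[1])-q[2]
    r=least_squares(f,[*P.mean(0),.03],loss="soft_l1",f_scale=.0005);return r.x,np.std(r.fun)
# rim: top ring
zt=np.percentile(W[near&(W[...,2]>.045)][:,2],[50,80,95,99]);print("rim z",zt)
rim=near&(W[...,2]>zt[2]-.005)&~yel
U=W[rim];print(len(U))
m8=rim.astype(np.uint8);cs,_=cv2.findContours(m8,cv2.RETR_CCOMP,cv2.CHAIN_APPROX_NONE)
for c in cs:
    if len(c)>40:
        Q=W[c[:,0,1],c[:,0,0]][:,:2];print("rim contour",len(c),circ(Q))
# flange in hand
tp=z["tp"];fl=ok&(abs(W[...,2]-(tp[2]-.009))<.012)&(np.hypot(W[...,0]-tp[0],W[...,1]-tp[1])<.05)&(p[...,0]>p[...,2]+25)
m8=fl.astype(np.uint8);cs,_=cv2.findContours(m8,cv2.RETR_EXTERNAL,cv2.CHAIN_APPROX_NONE)
c=max(cs,key=len)
Q=W[c[:,0,1],c[:,0,0]];q=Q[:,:2];r=np.hypot(*(q-tp[:2]).T);k=r>.030
print("flange",len(c),circ(q[k]),np.median(W[fl][:,2]),"tcp",tp)
E
python3 meas.py w4; python3 meas.py w1
```

```text
tab [159.1 130.3] 103 [ 0.5821 -0.0792  0.0532] [ 0.5929 -0.073   0.0574] [ 0.5874 -0.0765  0.0556]
tab [180.8 125.7] 27 [ 0.5858 -0.0779  0.0083] [ 0.5902 -0.0742  0.0108] [ 0.5878 -0.0761  0.0095]
tab [172.5 230.5] 76 [ 0.5001 -0.0797  0.0535] [ 0.5104 -0.0743  0.0571] [ 0.5051 -0.0773  0.0555]
rim z [0.05582662 0.0569299  0.0576029  0.05812625]
2544
rim contour 282 (array([ 0.54649228, -0.07633317,  0.03494721]), np.float64(0.0021215495938519684))
rim contour 209 (array([ 0.54657254, -0.07693926,  0.02817612]), np.float64(0.000514898643915688))
flange 506 (array([ 0.53848064, -0.19790382,  0.03351807]), np.float64(0.0005692231516819205)) 0.1782253991354843 tcp [ 0.53852899 -0.19806594  0.18680262]
tab [104.6 122.7] 60 [ 0.5823 -0.0791  0.0542] [ 0.5926 -0.0735  0.0571] [ 0.5873 -0.0763  0.0556]
tab [128.8 119.7] 10 [ 0.5864 -0.0771  0.0082] [ 0.5896 -0.0744  0.0102] [ 0.5878 -0.0758  0.0096]
tab [140.5 194.5] 12 [ 0.502  -0.0779  0.0083] [ 0.5058 -0.0748  0.0096] [ 0.5039 -0.0766  0.0091]
tab [118.8 205.1] 48 [ 0.4996 -0.0796  0.0541] [ 0.5104 -0.0745  0.0574] [ 0.505  -0.0771  0.0555]
rim z [0.05562377 0.05684102 0.05755213 0.05810499]
1762
rim contour 241 (array([ 0.54623108, -0.07637165,  0.03497615]), np.float64(0.002208291282969704))
rim contour 174 (array([ 0.54647772, -0.07701117,  0.02843856]), np.float64(0.0005495911950548684))Traceback (most recent call last):
  File "meas.py", line 23, in <module>
    tp=z["tp"];fl=ok&(abs(W[...,2]-(tp[2]-.009))<.012)&(np.hypot(W[...,0]-tp[0],W[...,1]-tp[1])<.05)&(p[...,0]>p[...,2]+25)
       ~^^^^^^
    raise KeyError(f"{key} is not a file in the archive") from None
KeyError: 'tp is not a file in the archive'
```

>>> step_arm([
  [0.002, -0.02, 0.0, 0, 0, -0.011, 0],
  [0.003, -0.03, 0, 0, 0, 0, 0],
  [0.003, -0.035, 0, 0, 0, 0, 0],
  [0, -0.025, 0, 0, 0, 0, 0],
  [0, -0.011, 0, 0, 0, 0, 0],
  [0, 0, 0, 0, 0, 0, 0],
  [0, 0, 0, 0, 0, 0, 0],
  [0, 0, 0, 0, 0, 0, 0],
])

```text
time: 6.4
tool_pos: [0.5455, -0.0775, 0.1869]
tool_rot: [0.0, 1.0, 0.005, 0.0]
contact_force: [0.9, 0.2, -5.4]
gripper_width: 0.175
```

>>> step_arm([
  [0, 0, 0.02, 0, 0, 0, 0],
  [0, 0, 0.025, 0, 0, 0, 0],
  [0, 0, 0.02, 0, 0, 0, 0],
  [0, 0, 0.01, 0, 0, 0, 0],
  [0, 0, 0, 0, 0, 0, 0],
  [0, 0, 0, 0, 0, 0, 0],
  [0, 0, 0, 0, 0, 0, 0],
  [0, 0, 0, 0, 0, 0, 0],
])

```text
time: 7.2
tool_pos: [0.5464, -0.0766, 0.1134]
tool_rot: [0.0, 1.0, 0.005, 0.001]
contact_force: [0.9, -0.4, -5.1]
gripper_width: 0.173
```

```bash
python3 look.py w5; python3 meas.py w5
```

```text
7.2 [ 0.54639593 -0.07660026  0.11335868] 
 [[ 9.999e-01  1.070e-02  2.500e-03]
 [ 1.070e-02 -9.999e-01 -8.000e-04]
 [ 2.500e-03  8.000e-04 -1.000e+00]] [ 0.94 -0.41 -5.13] [ 0.023 -0.012 -0.063] 0.17294029822326826 [-0.27 -0.02  1.89 -0.    1.27  1.29]
tab [316.8 141.4] 9 [ 0.5894 -0.0775  0.0083] [ 0.5902 -0.0747  0.0101] [ 0.5899 -0.076   0.0094]
tab [315.7 149.5] 65 [ 0.5859 -0.0783  0.0541] [ 0.593  -0.0737  0.0571] [ 0.5903 -0.0753  0.0557]
tab [271.1 204.6] 11 [ 0.5707 -0.056   0.104 ] [ 0.5727 -0.0545  0.1058] [ 0.5716 -0.0554  0.1049]
tab [259.5 223.3] 234 [ 0.5567 -0.054   0.1033] [ 0.5703 -0.0452  0.1068] [ 0.5625 -0.0499  0.1049]
tab [256.2 285.1] 14 [ 0.5292 -0.0481  0.1036] [ 0.5321 -0.0461  0.1059] [ 0.5307 -0.0472  0.1047]
rim z [0.17125305 0.19134729 0.19872608 0.20303977]
8296
rim contour 213 (array([102.50229217,  25.68839691, 105.16183306]), np.float64(0.001285680543411286))
rim contour 172 (array([ 69.87162175, -11.55264654,  70.26614084]), np.float64(0.0013169527243496815))
rim contour 624 (array([ 0.59093378, -0.07588084,  0.03313112]), np.float64(0.0032651295575372146))
flange 503 (array([ 0.54642422, -0.07640699,  0.03352414]), np.float64(0.0005302035378541547)) 0.10484892297924073 tcp [ 0.54639593 -0.07660026  0.11335868]
```

View pics/w5.png

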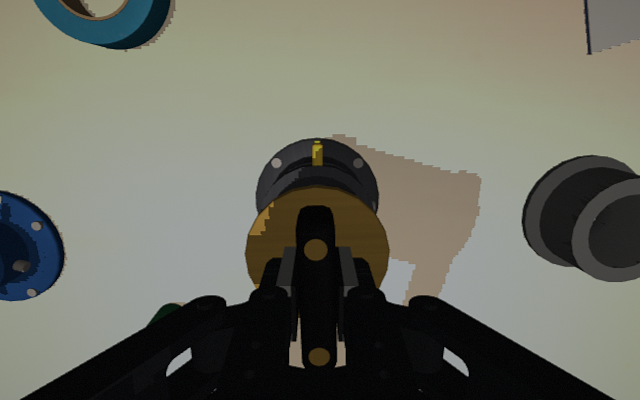

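>>> step_arm([
  [0, -0.0002, 0.01, 0, 0, 0, 0],
  [0, 0, 0.01, 0, 0, 0, 0],
  [0, 0, 0.005, 0, 0, 0, 0],
  [0, 0, 0.002, 0, 0, 0, 0],
  [0, 0, 0, 0, 0, 0, 0],
  [0, 0, 0, 0, 0, 0, 0],
  [0, 0, 0, 0, 0, 0, 0],
])

```text
time: 7.95
tool_pos: [0.5453, -0.076, 0.0849]
tool_rot: [-0.0, 1.0, 0.005, -0.0]
contact_force: [-0.6, -0.1, -3.9]
gripper_width: 0.174
```

>>> step_arm([
  [0, 0, 0.001, 0, 0, 0, 0],
  [0, 0, 0.001, 0, 0, 0, 0],
  [0, 0, 0, 0, 0, 0, 0],
  [0, 0, 0, 0, 0, 0, 0],
])

```text
time: 8.35
tool_pos: [0.5456, -0.0761, 0.083]
tool_rot: [0.0, 1.0, 0.005, 0.0]
contact_force: [0.8, 1.3, -5.1]
gripper_width: 0.173
```

>>> step_arm([
  [0, 0, 0.001, 0, 0, 0, 0],
  [0, 0, 0, 0, 0, 0, 0],
  [0, 0, 0, 0, 0, 0, 0],
])

```text
time: 8.65
tool_pos: [0.5457, -0.0762, 0.082]
tool_rot: [0.0, 1.0, 0.005, 0.0]
contact_force: [2.4, -0.1, -3.5]
gripper_width: 0.173
```

Fx has risen to +2.4 N, so the cone is probably touching on the -x side. Vision also puts the axis about 0.7 mm to +x and 0.6 mm to -y, so I'll correct that way.

>>> step_arm([
  [0.0006, 0.0004, 0, 0, 0, 0, 0],
  [0, 0, 0, 0, 0, 0, 0],
  [0, 0, 0, 0, 0, 0, 0],
])

```text
time: 8.95
tool_pos: [0.546, -0.0764, 0.0817]
tool_rot: [-0.0, 1.0, 0.005, -0.0]
contact_force: [1.7, -0.7, -4.1]
gripper_width: 0.178
```

>>> step_arm([
  [0, 0, 0.0007, 0, 0, 0, 0],
  [0, 0, 0, 0, 0, 0, 0],
  [0, 0, 0, 0, 0, 0, 0],
])

```text
time: 9.25
tool_pos: [0.5461, -0.0764, 0.0812]
tool_rot: [0.0, 1.0, 0.005, 0.0]
contact_force: [1.7, -0.6, -3.4]
gripper_width: 0.172
```

>>> step_arm([
  [0, 0, 0, 0, 0, 0, 0],
])

```text
time: 9.35
tool_pos: [0.5461, -0.0764, 0.0812]
tool_rot: [0.0, 1.0, 0.005, 0.0]
contact_force: [1.4, 0.3, -5.0]
gripper_width: 0.171
```

>>> step_arm([
  [0.0002, 0.0003, 0.0008, 0, 0, 0, 0],
  [0, 0, 0, 0, 0, 0, 0],
  [0, 0, 0, 0, 0, 0, 0],
])

```text
time: 9.65
tool_pos: [0.5463, -0.0766, 0.0803]
tool_rot: [-0.0, 1.0, 0.005, 0.0]
contact_force: [2.2, -0.7, -3.2]
gripper_width: 0.174
```

>>> step_arm([
  [0, 0, 0.0008, 0, 0, 0, 0],
  [0, 0, 0, 0, 0, 0, 0],
  [0, 0, 0, 0, 0, 0, 0],
])

```text
time: 9.95
tool_pos: [0.5466, -0.0767, 0.0798]
tool_rot: [-0.0, 1.0, 0.005, 0.0]
contact_force: [1.2, 1.7, -4.0]
gripper_width: 0.176
```

>>> step_arm([
  [0, 0, 0.0008, 0, 0, 0, 0],
  [0, 0, 0, 0, 0, 0, 0],
  [0, 0, 0, 0, 0, 0, 0],
])

```text
time: 10.25
tool_pos: [0.5468, -0.0767, 0.0794]
tool_rot: [-0.0, 1.0, 0.005, 0.001]
contact_force: [2.4, 2.1, 0.7]
gripper_width: 0.176
```

>>> step_arm([
  [0.0004, -0.0003, 0, 0, 0, 0, 0],
  [0, 0, 0, 0, 0, 0, 0],
])

```text
time: 10.45
tool_pos: [0.5469, -0.0766, 0.0794]
tool_rot: [0.0, 1.0, 0.005, 0.0]
contact_force: [0.1, 1.0, 2.8]
gripper_width: 0.173
```

>>> step_arm([
  [0, 0, 0, 0, 0, 0, 0],
])

```text
time: 10.55
tool_pos: [0.547, -0.0766, 0.0794]
tool_rot: [0.0, 1.0, 0.005, 0.0]
contact_force: [0.4, 1.7, 4.7]
gripper_width: 0.172
```

>>> step_arm([
  [0, 0, 0, 0, 0, 0, 0],
])

```text
time: 10.65
tool_pos: [0.547, -0.0766, 0.0793]
tool_rot: [0.0, 1.0, 0.005, 0.0]
contact_force: [0.2, 1.9, 4.9]
gripper_width: 0.176
```

```bash
python3 look.py w6; python3 meas.py w6|grep flange
```

```text
10.65 [ 0.54696    -0.07660363  0.07934827] 
 [[ 9.999e-01  1.080e-02  7.000e-04]
 [ 1.080e-02 -9.999e-01 -3.000e-04]
 [ 6.000e-04  3.000e-04 -1.000e+00]] [0.19 1.91 4.93] [ 0.246 -0.056 -0.01 ] 0.17604301125843955 [-0.27  0.02  1.91 -0.    1.21  1.29]
flange 504 (array([ 0.54697066, -0.07641498,  0.03352544]), np.float64(0.0005605010266463082)) 0.07088681087150266 tcp [ 0.54696    -0.07660363  0.07934827]
```

>>> step_arm([
  [0, -0.0003, 0, 0, 0, 0, 0],
  [0, 0, 0, 0, 0, 0, 0],
])

```text
time: 10.9
tool_pos: [0.547, -0.0766, 0.0794]
tool_rot: [0.0, 1.0, 0.005, 0.0]
contact_force: [-0.0, 1.1, 5.4]
gripper_width: 0.175
```

>>> step_arm([
  [0, 0, 0, 0, 0, 0, 0],
])

```text
time: 11.0
tool_pos: [0.547, -0.0766, 0.0793]
tool_rot: [0.0, 1.0, 0.005, 0.0]
contact_force: [-0.1, 0.7, 5.3]
gripper_width: 0.173
```

>>> step_arm([
  [0, 0, 0, 0, 0, 0, 0],
])

```text
time: 11.1
tool_pos: [0.547, -0.0766, 0.0794]
tool_rot: [0.0, 1.0, 0.005, 0.0]
contact_force: [-0.3, 0.0, 5.5]
gripper_width: 0.177
```

>>> step_arm([
  [0, 0, 0.0001, 0, 0, 0, 0],
  [0, 0, 0, 0, 0, 0, 0],
  [0, 0, 0, 0, 0, 0, 0],
  [0, 0, 0, 0, 0, 0, 0],
  [0, 0, 0, 0, 0, 0, 0],
])

```text
time: 11.6
tool_pos: [0.547, -0.0766, 0.0793]
tool_rot: [0.0, 1.0, 0.005, 0.0]
contact_force: [0.0, 0.4, 5.9]
gripper_width: 0.171
```

```bash
python3 look.py w7; python3 meas.py w7|grep flange
```

```text
11.6 [ 0.54699004 -0.07656509  0.07932382] 
 [[ 9.999e-01  1.090e-02  7.000e-04]
 [ 1.090e-02 -9.999e-01 -9.000e-04]
 [ 7.000e-04  9.000e-04 -1.000e+00]] [0.01 0.45 5.93] [ 0.129  0.008 -0.016] 0.17129094544286774 [-0.27  0.02  1.91 -0.    1.21  1.29]
flange 504 (array([ 0.54698144, -0.07640326,  0.0335229 ]), np.float64(0.0005378794499718404)) 0.07086969296949558 tcp [ 0.54699004 -0.07656509  0.07932382]
```

View pics/w7.png

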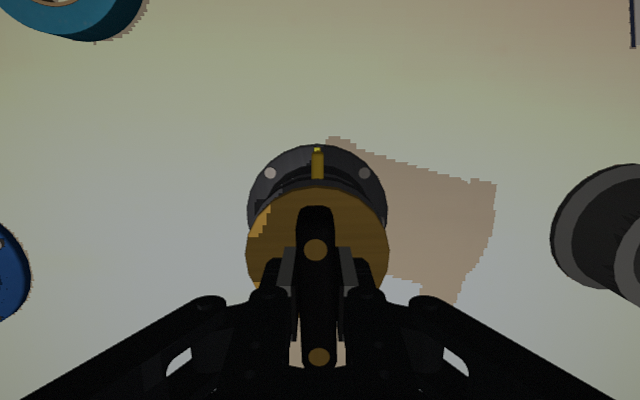

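>>> step_arm([
  [0, 0, -0.0002, 0, 0, 0.03, 0],
  [0, 0, 0, 0, 0, 0.04, 0],
  [0, 0, 0, 0, 0, 0.04, 0],
])

```text
time: 11.95
tool_pos: [0.547, -0.0766, 0.0792]
tool_rot: [0.001, 0.999, -0.05, 0.0]
contact_force: [0.3, 0.8, 3.1]
gripper_width: 0.176
```

>>> step_arm([
  [0, 0, 0, 0, 0, 0.04, 0],
  [0, 0, 0, 0, 0, 0.04, 0],
])

```text
time: 12.15
tool_pos: [0.5469, -0.0766, 0.0788]
tool_rot: [0.001, 0.996, -0.09, 0.0]
contact_force: [2.2, 0.1, 1.0]
gripper_width: 0.17
```

>>> step_arm([
  [0, 0, 0, 0, 0, 0.04, 0],
  [0, 0, 0, 0, 0, 0.04, 0],
])

```text
time: 12.35
tool_pos: [0.5469, -0.0767, 0.0788]
tool_rot: [0.001, 0.992, -0.13, 0.0]
contact_force: [1.9, -1.0, 2.3]
gripper_width: 0.175
```

>>> step_arm([
  [0, 0, 0.0002, 0, 0, 0.04, 0],
  [0, 0, 0, 0, 0, 0.04, 0],
])

```text
time: 12.55
tool_pos: [0.547, -0.0767, 0.0792]
tool_rot: [0.001, 0.986, -0.169, 0.0]
contact_force: [0.0, 0.3, 6.4]
gripper_width: 0.173
```

>>> step_arm([
  [0, 0, 0, 0, 0, 0, 0],
  [0, 0, 0, 0, 0, 0, 0],
])

```text
time: 12.75
tool_pos: [0.547, -0.0767, 0.0792]
tool_rot: [0.001, 0.986, -0.169, 0.0]
contact_force: [0.4, -0.5, 4.9]
gripper_width: 0.173
```

```bash
python3 look.py w8; python3 meas.py w8|grep flange
```

```text
12.75 [ 0.54698667 -0.07671986  0.07919125] 
 [[ 9.431e-01 -3.324e-01  8.000e-04]
 [-3.324e-01 -9.431e-01 -1.200e-03]
 [ 1.100e-03  9.000e-04 -1.000e+00]] [ 0.4  -0.46  4.9 ] [-0.016 -0.032 -0.022] 0.17335025847298988 [-0.27  0.02  1.91 -0.    1.21  1.64]
flange 504 (array([ 0.54698526, -0.07670972,  0.03348953]), np.float64(0.0005735416740178589)) 0.07071736893470375 tcp [ 0.54698667 -0.07671986  0.07919125]
```

View pics/w8.png

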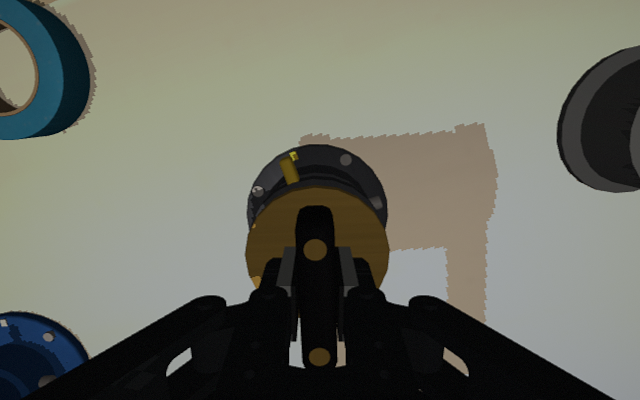

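The bar is 20° out of line (the tab now appears at (290,170)) and total press is about 10 N. Twisting back.

>>> step_arm([
  [0, 0, -0.0001, 0, 0, -0.04, 0],
  [0, 0, 0, 0, 0, -0.04, 0],
  [0, 0, 0, 0, 0, -0.04, 0],
])

```text
time: 13.1
tool_pos: [0.5468, -0.0766, 0.0786]
tool_rot: [0.0, 0.994, -0.108, 0.0]
contact_force: [2.0, 0.3, 1.8]
gripper_width: 0.174
```

>>> step_arm([
  [0, 0, 0, 0, 0, -0.04, 0],
  [0, 0, 0, 0, 0, -0.04, 0],
  [0, 0, 0, 0, 0, -0.04, 0],
])

```text
time: 13.4
tool_pos: [0.547, -0.0766, 0.0792]
tool_rot: [0.0, 0.999, -0.049, 0.0]
contact_force: [0.3, 0.1, 5.4]
gripper_width: 0.175
```

>>> step_arm([
  [0, 0, 0, 0, 0, -0.04, 0],
  [0, 0, 0, 0, 0, -0.04, 0],
  [0, 0, 0, 0, 0, -0.03, 0],
])

```text
time: 13.7
tool_pos: [0.547, -0.0766, 0.0793]
tool_rot: [0.0, 1.0, 0.006, 0.0]
contact_force: [1.2, 0.8, 5.3]
gripper_width: 0.175
```

>>> step_arm([
  [0, 0, 0, 0, 0, 0, 0],
  [0, 0, 0, 0, 0, 0, 0],
  [0, 0, 0, 0, 0, 0, 0],
])

```text
time: 14.0
tool_pos: [0.547, -0.0766, 0.0793]
tool_rot: [0.0, 1.0, 0.006, 0.0]
contact_force: [0.3, 0.6, 5.8]
gripper_width: 0.173
```

```bash
python3 look.py w9; python3 meas.py w9|grep flange
```

```text
14.0 [ 0.54701886 -0.07658165  0.07934424] 
 [[ 9.999e-01  1.120e-02  8.000e-04]
 [ 1.120e-02 -9.999e-01 -1.000e-03]
 [ 8.000e-04  1.000e-03 -1.000e+00]] [0.28 0.55 5.76] [ 0.113 -0.055  0.078] 0.17293777235167448 [-0.27  0.02  1.91 -0.    1.21  1.29]
flange 505 (array([ 0.54699348, -0.07640156,  0.03352412]), np.float64(0.0005667904914919996)) 0.07084369760158847 tcp [ 0.54701886 -0.07658165  0.07934424]
```

View pics/w9.png

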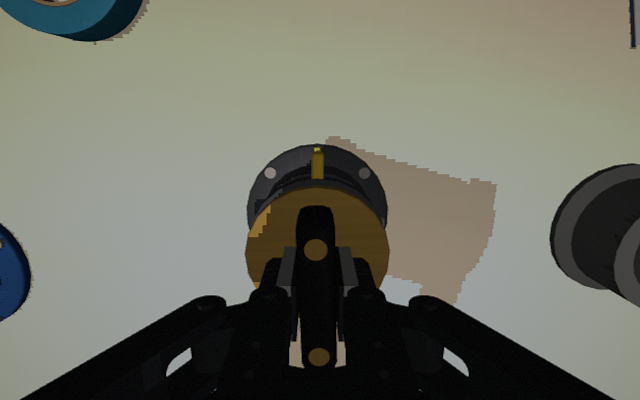

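>>> step_arm([
  [0, 0, -0.0005, 0, 0, 0, 0],
  [0, 0, 0, 0, 0, 0, 0.025],
  [0, 0, 0, 0, 0, 0, 0.045],
  [0, 0, 0, 0, 0, 0, 0.06],
  [0, 0, 0, 0, 0, 0, 0.07],
  [0, 0, 0, 0, 0, 0, 0.07],
])

```text
time: 14.65
tool_pos: [0.5464, -0.0761, 0.0789]
tool_rot: [-0.0, 1.0, 0.005, -0.0]
contact_force: [-0.1, -0.5, 0.4]
gripper_width: 0.823
```

>>> step_arm([
  [0, 0, -0.01, 0, 0, 0, 0.07],
  [0, 0, -0.025, 0, 0, 0, 0.07],
  [0, 0, -0.035, 0, 0, 0, 0.07],
  [0, 0, -0.035, 0, 0, 0, 0.07],
  [0, 0, -0.03, 0, 0, 0, 0.07],
  [0, 0, -0.02, 0, 0, 0, 0.07],
  [0, 0, 0, 0, 0, 0, 0.07],
  [0, 0, 0, 0, 0, 0, 0.07],
])

```text
time: 15.45
tool_pos: [0.5466, -0.0761, 0.2344]
tool_rot: [0.0, 1.0, 0.005, 0.0]
contact_force: [0.5, -0.2, -0.3]
gripper_width: 0.817
```

```bash
python3 look.py w10; python3 - <<'E'
from h import *
z=np.load("w10.npz");d=z["d"];W=cloud(d,dict(intrinsics=z["K"],world_from_camera=z["T"]))
p=z["p"].astype(int)
r=np.hypot(W[...,0]-.5467,W[...,1]+.0767)
m=(d>0)&(r<.04)&(W[...,2]>.1)&(W[...,2]<.12);X=W[m]
print(cv2.minAreaRect((X[:,:2]*1e3).astype(np.float32)),np.median(X[:,2]))
f=(d>0)&(r<.04)&(W[...,2]>.06)&(W[...,2]<.085)&(p[...,0]>p[...,2]+25);Y=W[f]
print("flange",cv2.minEnclosingCircle((Y[:,:2]*1e3).astype(np.float32)),np.median(Y[:,2]))
A=np.c_[Y[:,:2],np.ones(len(Y))];print("slope",np.linalg.lstsq(A,Y[:,2],rcond=None)[0])
yel=(d>0)&(r<.055)&(r>.037)&(p[...,0]>120)&(p[...,2]<80)&(p[...,1]>90)&(W[...,2]>.05)&(W[...,2]<.06)
n,l,st,ce=cv2.connectedComponentsWithStats(yel.astype(np.uint8))
for i in range(1,n):
    if st[i,4]>8: print("tab",W[l==i].mean(0).round(4))
p,dd=grab_frame("top");cv2.imwrite("pics/top1.png",p[:,:,::-1]);W=cloud(dd,camera_info("top"))
for q in ["dropper","green_pot","tape"]:
    o=cut_out("top",q)[:1]
    for o in o:
        X=W[o["mask"]];zt=np.percentile(X[:,2],95);print(q,o["conf"],X[X[:,2]>zt-.008].mean(0).round(4))
E
```

```text
15.45 [ 0.54664153 -0.07613923  0.23441454] 
 [[ 9.999e-01  1.080e-02  7.000e-04]
 [ 1.080e-02 -9.999e-01 -2.000e-04]
 [ 7.000e-04  2.000e-04 -1.000e+00]] [ 0.53 -0.23 -0.33] [-0.055 -0.014  0.034] 0.8170621396057095 [-0.27 -0.12  1.78 -0.    1.48  1.29]
((546.3984985351562, -76.10308837890625), (64.04722595214844, 14.01432991027832), 2.3428754806518555) 0.11049375630041355
flange ((546.283935546875, -76.27281188964844), 34.25208282470703) 0.07096029514857488
slope [-0.00040557  0.00053665  0.07121854]
tab [ 0.5884 -0.0758  0.0557]
dropper 0.54 [ 0.6957 -0.1629  0.0828]
green_pot 0.48 [0.4449 0.0392 0.0329]
tape 0.8 [0.6968 0.0676 0.0246]
```

View pics/w10.png

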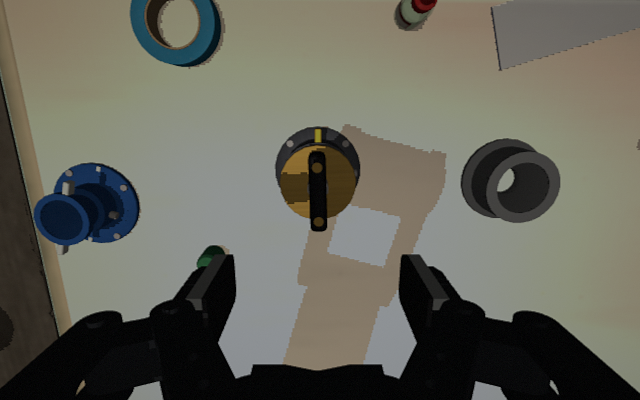

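```bash
python3 - <<'E'
from h import *
z0=np.load("w10.npz");W=cloud(z0["d"],dict(intrinsics=z0["K"],world_from_camera=z0["T"]));p=z0["p"].astype(int)
m=(z0["d"]>0)&(W[...,2]>.018)&(W[...,2]<.03)&(np.hypot(W[...,0]-.687,W[...,1]-.056)<.06)
X=W[m];print("tape",X.min(0),X.max(0),cv2.minEnclosingCircle((X[:,:2]*1e3).astype(np.float32)))
E
```

```text
tape [0.64922096 0.01958794 0.01805133] [0.70416919 0.09758416 0.02675348] ((686.8886108398438, 58.521541595458984), 39.07098388671875)
```

View pics/top1.png

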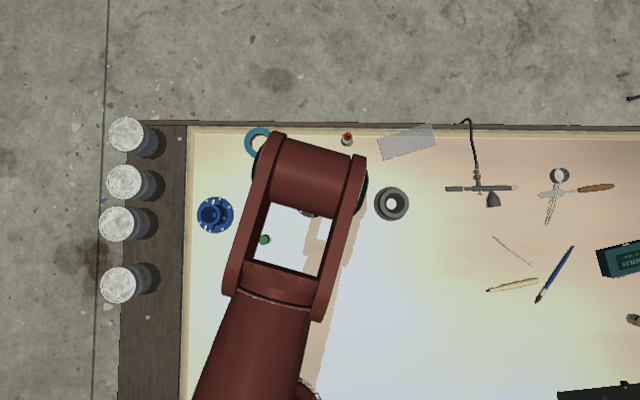

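The tape is where it was; in the top view the arm only hides part of it at (260,143). Everything else is in place too, so I'm handing in.

```bash
python3 -c "
from plant import *
print(job_done(), state()['time'])"
```

```text
the job is handed in; nothing more can be done
the job is handed in; nothing more can be done
```

The cone is home in the iron cup with the bar in line with the yellow tabs. I handed the job in at about 15.5 s, and it reports no verdict.

**What I did:** I lifted the cone by its bar and lowered it into the cup until it touched, nudging it sideways until the sideways force was near zero. Then I pressed with about 10–11 N in total, counting the cone's own weight, for about a second. Still pressing, I twisted the bar 20° out and back, then let go and raised the arm.

**Last checks:**

| Check | Reading |
|---|---|
| Offset from the cup's axis | about 0.5 mm |
| Lean | flange level, no measurable tilt |
| Bar centre height | about 99 mm |
| Bar against the tabs' line | about 2° by the depth fit; 0.1° by the tool angle before release |

The dropper and the green pot had not moved. The blue cup is empty.

**Disagreements:**
- **Tape:** the top view put it 16 mm off, because the arm hid part of it. The wrist view put its centre within about 3 mm of the start, and nothing came near it.
- **Press during the twist:** the tool dipped about 0.5 mm each way and the total press fell to about 6–7 N. It was back at about 10 N at the full 20° and again once in line.

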